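# Dip the dropping pipette in the open vial and hold it over the pad

## Task

Draw the dropping pipette straight up out of its stand and lower it, without ramming it, into the narrow neck of the one uncapped vial in the rack until its tip is close to the vial's bottom; then lift it out and carry it, clear of the bottles and jars in between, to the open dish. Finish still holding it there, upright and still, its tip about a centimetre above the middle of the left-hand one of its two pale pads, ready to let a drop fall free: the tip must never touch the dish, and the dish, the vials and the bottles and jars all stay standing where they are.

Things in the scene. Friction and masses are not known exactly. Their poses are not given: they have to be found in the camera images.
- pipette: glass dropping pipette, loose, about 30 g, 170 mm long, hanging upright in the bench stand. Origin at the centre of the open tip, its lowest point, 10 mm above the surface at the start; z runs up the stem. Tip 3.6 mm across, tapering over 45 mm to a straight round stem 7 mm across
- bulb (a point): middle of the pipette's dark rubber bulb, on the pipette's axis 145 mm above its tip; the bulb is 16 mm across, from 130 to 170 mm above the tip (straight sides up to 158 mm, then domed), firm: grip it here from above with 10 to 20 N. Its flat underside rests on the stand's upper plate
- pipette_stand: white two-tier bench stand, fixed, 56 x 124 mm, flat top 140 mm above the surface (corner screw heads 4 mm higher). Origin at the centre of its underside. Two 9 mm holes at y = -36 and +36 mm through two plates (tops at 66 and 140 mm); the pipette hangs in the one at -36 mm (draw it straight up 135 mm to free it), in the other stands a bent glass rod, 194 mm high
- vial_rack: white plastic tube rack, fixed, 76 x 250 x 82 mm, the long side along its y. Origin at the centre of its underside. The three vials stand in its row of holes nearer the robot (x = -19 mm)
- vial_open: the open sample vial: narrow-necked clear glass, 16.4 mm across, 90 mm tall, without a cap; loose in a rack hole with about 0.8 mm play each way, standing on the rack's base 6 mm above the surface. Origin at the centre of its underside; inner floor at z = 4 mm, mouth at z = 90 mm; bore 10 mm across in the neck (z = 73 to 90 mm), 12.4 mm below
- vial_mouth (a point): centre of the open vial's mouth, 90 mm above the vial's origin
- vial_capped_a: vial of the same make with a ribbed white screw cap, 96 mm tall, origin at the centre of its underside; stays where it is
- vial_capped_b: the other capped vial, the same
- dish: round open culture dish, loose, light, 87 mm across, rim 14 mm tall, filled with set red medium to 6 mm. Origin at the centre of its underside. Two pale round pads lie on the medium
- dish_pad (a point): centre of the upper face of the target pad, the left-hand one of the two as the robot sees them, 28 mm across, 6 mm above the surface
- dropper_bottle_: small white plastic dropper bottle with a pointed white top, 29 mm across, 82 mm tall; loose bystander, origin at the centre of its underside
- white_bottle_: white plastic bottle with a screw cap, 60 mm across, 148 mm tall; loose bystander, origin at the centre of its underside
- beaker_: open clear beaker, 53 mm across, 70 mm tall; loose bystander, origin at the centre of its underside
- rinse_jar_: white plastic jar with a white ribbed screw cap, 67 mm across, 117 mm tall; loose bystander, origin at the centre of its underside
- glass_jar: clear glass jar with a flat screw cap, 61 mm across, 78 mm tall; loose bystander, origin at the centre of its underside
There are look-alikes about, which are no part of the job. What is shaped like the pipette but blue is not meant.

How it is judged:
On the way, in this order (a step that is already met when the one before it is completed fails the run):
1. the pipette's tip is inside the open vial, within 10 mm of its inner floor (z of pipette in the frame of vial_open between 0 and 0.014 m and horizontal distance between pipette and vial_open below 0.006 m), for 0.2 s.
2. the pipette is lifted out of the vial, its tip above the mouth (z of pipette in the frame of vial_mouth above 0.005 m), for 0.1 s.
At the end, for the whole second after the job is handed in: The robot still grips the pipette and holds it still and upright (within 7 degrees), its tip 3 to 20 mm above the pad's upper face and within 8 mm of the pad's centre seen from above, not touching the dish; the open vial stands in the rack and the bottles and jars stand upright (z of pipette in the frame of dish_pad between 0.003 and 0.02 m and horizontal distance between pipette and dish_pad below 0.008 m and angle between pipette's own z axis and vertical below 0.12 rad and linear speed of pipette below 0.02 m/s and contact force between the fingers and pipette above 0.5 N and contact force between pipette and dish below 0.05 N and angle between vial_open's own z axis and vertical below 0.2 rad and angle between each of dropper_bottle_, white_bottle_, beaker_, rinse_jar_, glass_jar's own z axis and vertical below 0.1 rad); the arm keeps its last pose, push and grip.
It fails at once if the pipette touches the dish (contact force between pipette and dish above 0.1 N).
It fails at once if the pipette is pressed on the vial with more than 20 N (contact force between pipette and vial_open above 20 N).
It fails at once if the dish is pushed more than 10 mm from its place (distance of dish from where it was at the start of the episode above 0.01 m).
It fails at once if a vial is moved more than 20 mm from its place (distance of any of vial_open, vial_capped_a, vial_capped_b from where it was at the start of the episode above 0.02 m).
It fails at once if a bottle or jar is moved more than 15 mm or tipped (distance of any of dropper_bottle_, white_bottle_, beaker_, rinse_jar_, glass_jar from where it was at the start of the episode above 0.015 m or angle between any of dropper_bottle_, white_bottle_, beaker_, rinse_jar_, glass_jar's own z axis and vertical above 0.25 rad).
It also fails if it takes over 67 s, if anything falls off the work surface, if the arm or the gripper's body presses on something with over 40 N, if the wrist force passes 120 N, or if a joint passes its speed limit or range.

## Robot

A 7-joint arm with a two-finger parallel gripper is mounted at the origin on a cart in front of the work surface, level with it; the furniture and walls round the work are solid. World frame = base frame: x ahead of the robot, y to its left, z up, the work surface at z = 0. Lengths are in m, angles in rad, forces in N, time in s.
With the tool pointing down it reaches from about 0.4 to 0.9 m from the base axis. Payload 5.5 kg.
Tool frame: the origin (TCP) lies midway between the tips of the shut fingers; the grasp point (between the pads) lies 19 mm behind it; z points along the fingers, y is the line along which they close (so a half turn about z gives the same grasp; the last joint's range is limited). The gripper opens to 92 mm and grips with 3 to 60 N. Pads are 19 mm wide; open, the fingers measure 130 mm over their backs; the gripper's body (75 mm by 190 mm) begins 47 mm behind the grasp point.
Start: joints at [1.575, 0.501, -0.427, 1.55, 0.221, 1.138, -0.21], TCP at [0.166, -0.628, 0.197] pointing down, gripper open.
Joint ranges: [-2.88, 2.88], [-0.31, 2.03], [-1.54, 1.56], [0.2, 2.42], [-1.41, 4.55], [0.19, 2.02], [-2.57, 2.57]. Speed limits (rad/s): [2.57, 2.57, 3.14, 3.14, 3.14, 3.14, 3.14].

## Interface

Orientations are given as a unit quaternion [w, x, y, z].
In Python, from cell import manip, vision, hand_in gives the robot as it stands. The module is installed in compiled form; this text tells all that it offers.
- The arm moves only by the tool move_arm, never from a script. Its argument "commands" is a list of rows, each a list of 7 numbers: the turn, a rotation vector about the tool's x, y, z in units of 90 degrees (1.0 is 90 degrees), then the shift along the tool's x, y, z in units of 10 cm (1.0 is 10 cm), then the opening, from -1 (shut) to 1 (fully open). A call has 1 to 10 rows; each row is the pose to reach, as a shift and turn from the pose commanded when the call began, along the tool's axes at that moment; what a row does not reach only later rows make up. A row lasts 1/8 s, in which the tool goes at most 62.5 mm and 10.7 degrees, less where a joint would pass 70% of its speed; a pose out of reach is approached as far as the arm can. A call with a number of a shift or a turn outside -1 to 1 is refused whole. A call with a gripper value outside its range is refused whole. The fingers move at their own pace and stop on an object; "squeeze" is the grip in N (left out, the last holds). Time passes only in rows, so rows that repeat a pose let the fingers close. It gives the time, the measured TCP pose, the force, the opening and the grip force at its end, in the units of the state.
- manip.read_state(): the state, without advancing time (a new reading comes with each control period).
- vision.snapshot(name): name is "side" or "top" or "wrist"; returns a dict with "image" (384x512x3 uint8, red, green, blue), "fx", "fy", "cx", "cy" (pixels), "world_from_camera" (4x4, takes a point from camera to world coordinates). Camera axes: x right, y down, z forward; pixel columns grow to the right and rows downward; lengths in m; the calibration is good to about 2 mm. A picture is of the moment at which its call begins. There is no depth.
- hand_in(): hands the job in; it is judged then, once.
The state is a dict: "clock": time; "joint_positions": joint angles; "joint_velocities": joint speeds; "effort": joint torques, N m; "ee_pos": TCP position; "orientation": TCP orientation; "ft_force": force on the tool from outside, world axes, zero at the start; "ft_torque": the same for the moment, N m; "width": finger opening in m; "gripper_force": force on a finger pad.
Only numpy, scipy, OpenCV 4.12 (cv2) and the standard library are available. Lean on these libraries where they do the work, as an engineer would, in place of code of your own. Each camera call takes 0.05 s, during which the arm holds its last target. There are 200 camera calls.

## Working session

There is one attempt and no reset: what is moved stays moved. The work goes in short steps, Python scripts to look and compute and a tool call to move; the robot and the scene stay as the last step left them, time stands still between calls to the robot, and variables do not carry over. Pictures are saved under pics/ and viewed, at most 10 in all, crops included, and the job is handed in when it is done.

Besides the shell and the picture viewer there is one more tool, called after ">>>" in YAML: its name, and indented under it one key for each argument. move_arm: Moves the arm, as the interface text tells. Shifts and turns lie within -1 to 1; 1 stands for 10 cm of shift or 90 degrees of turn. Its arguments: {"type":"object","properties":{"commands":{"type":"array","items":{"type":"array","items":{"type":"number"}}},"squeeze":{"type":"number"}},"required":["commands"]}

```bash
mkdir -p pics; cat > h.py <<'E'
import numpy as np, cv2
from cell import manip, vision, hand_in
def snap(n):
    s=vision.snapshot(n); s['bgr']=cv2.cvtColor(s['image'],cv2.COLOR_RGB2BGR); np.savez('last_%s.npz'%n,**s); return s
def load(n): return dict(np.load('last_%s.npz'%n))
def ray(s,u,v):
    T=s['world_from_camera']; d=np.array([(u-s['cx'])/s['fx'],(v-s['cy'])/s['fy'],1.]); d=T[:3,:3]@d
    return T[:3,3],d/np.linalg.norm(d)
def onz(s,u,v,z):
    o,d=ray(s,u,v); return o+d*(z-o[2])/d[2]
def tri(r1,r2):
    (o1,d1),(o2,d2)=r1,r2; A=np.stack([d1,-d2],1); t=np.linalg.lstsq(A,o2-o1,rcond=None)[0]
    p,q=o1+t[0]*d1,o2+t[1]*d2; return (p+q)/2,np.linalg.norm(p-q)
def proj(s,p):
    T=s['world_from_camera']; c=T[:3,:3].T@(np.asarray(p)-T[:3,3]); return np.array([s['fx']*c[0]/c[2]+s['cx'],s['fy']*c[1]/c[2]+s['cy']])
E
python3 - <<'E'
from h import *
for n in ('side','top'):
    s=snap(n); cv2.imwrite(f'pics/{n}0.png',cv2.resize(s['bgr'],(800,600),interpolation=cv2.INTER_CUBIC))
    print(n,s['fx'],s['cx'],s['cy'],np.round(s['world_from_camera'],3).tolist())
print(manip.read_state())
E
```

```text
side 411.87363673632296 256.5510192922426 198.64550610955087 [[-0.957, -0.175, 0.231, 0.328], [-0.29, 0.543, -0.788, 0.47], [0.013, -0.822, -0.57, 0.602], [0.0, 0.0, 0.0, 1.0]]
top 448.41868806853296 266.33678302951176 184.3423857723471 [[0.005, -0.998, 0.058, 0.453], [-1.0, -0.006, -0.008, -0.208], [0.008, -0.058, -0.998, 1.039], [0.0, 0.0, 0.0, 1.0]]
{'clock': 0.1, 'joint_positions': array([ 1.57519572,  0.50178534, -0.42677716,  1.55135689,  0.22079891,
        1.13831134, -0.21029114]), 'joint_velocities': array([ 0.00023523, -0.00163257, -0.00134701, -0.0029651 ,  0.00190788,
        0.00178695, -0.0008351 ]), 'effort': array([-1.18652396e-02, -5.67871284e+01, -5.83868891e+00, -2.79918569e+01,
       -6.90766051e-02,  2.40180345e-02,  2.06441490e-05]), 'ee_pos': array([ 0.16611553, -0.62768912,  0.19555509]), 'orientation': array([-9.00438393e-04,  9.91636959e-01,  1.29055500e-01, -9.07087382e-05]), 'ft_force': array([-0.23749395, -0.4795398 ,  0.05219225]), 'ft_torque': array([-0.01491109,  0.00250287, -0.00467702]), 'gripper_force': 0.0, 'width': 0.09192543005885358}
```

View pics/side0.png

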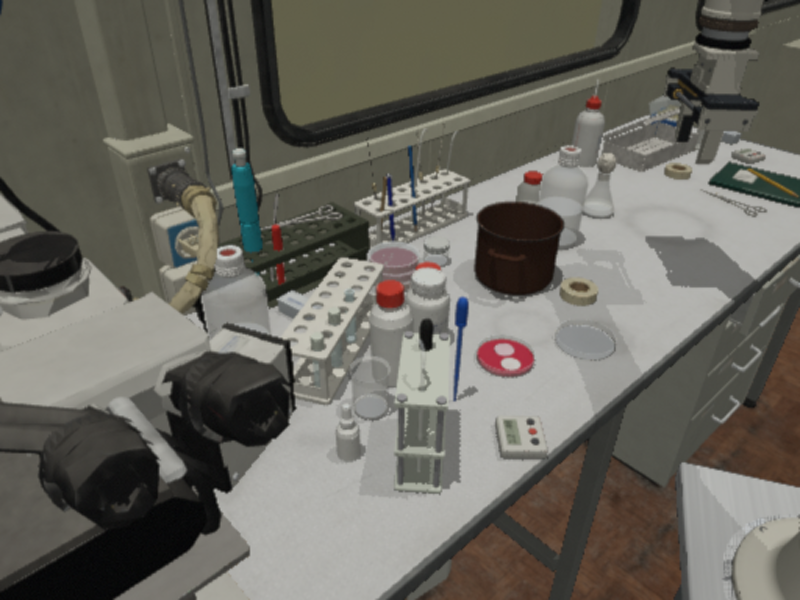

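View pics/top0.png

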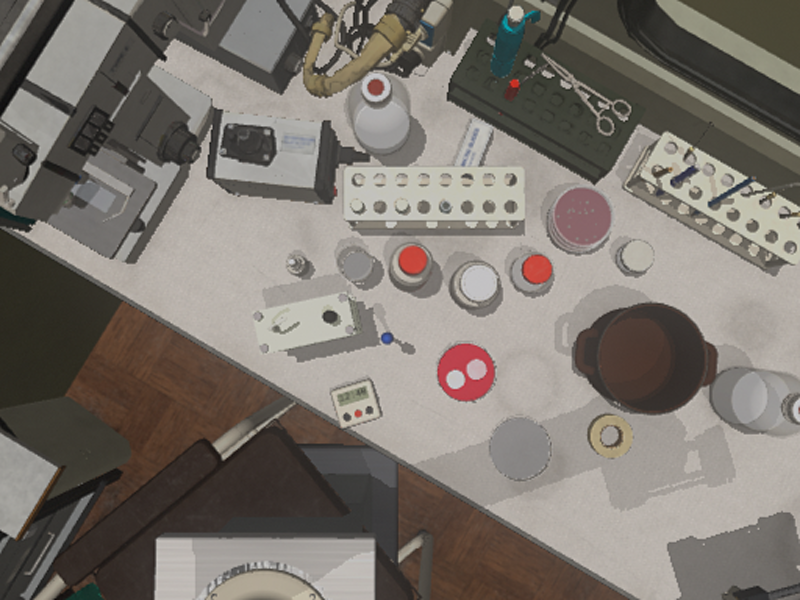

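The side view shows the stand with its dark bulb at (427,330) and a blue look-alike at (461,310). It also shows the dish at (505,357) and the rack at (335,325). In the top view the stand is at (305,320), with the dark bulb at (330,317) and the blue pipette at (387,338). The dish is at (466,373) with pads at (456,380) and (477,369). The robot base is at about (276,593), so the left-hand pad is (456,380). Vials in the near row could be at (357,207), (401,207) or (446,207); the first two look white-capped. I'll check this in a crop.

```bash
python3 - <<'E'
from h import *
t=load('top');s=load('side')
a=cv2.resize(t['bgr'][100:225,155:345],(800,526),interpolation=cv2.INTER_CUBIC)
b=cv2.resize(s['bgr'][155:320,180:320],(509,600),interpolation=cv2.INTER_CUBIC)
cv2.imwrite('pics/topc.png',a);cv2.imwrite('pics/sidec.png',b)
E
```

```text
(no output)
```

View pics/topc.png

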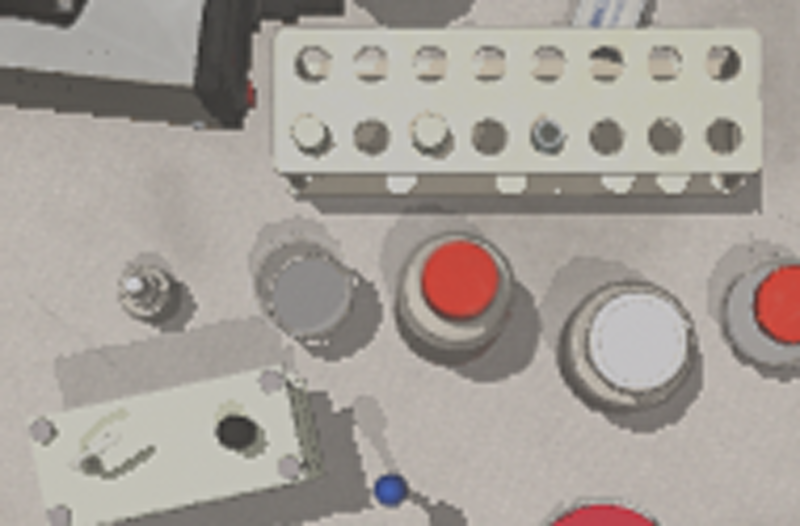

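View pics/sidec.png

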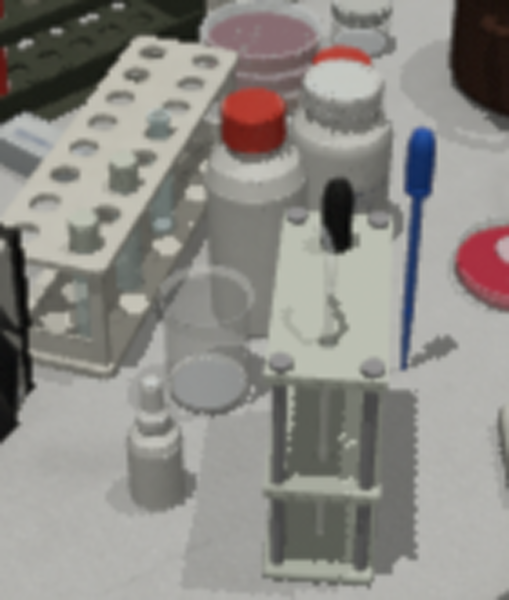

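The crops confirm it. The near row has ribbed white caps at top crop (312,134) and (431,132), with only the vial at (548,134), side crop (158,115), showing an open ring, so that one is the target. The black bulb in the stand is at top crop (236,432). The blue pipette stands apart at (391,489) and isn't meant.

```bash
python3 - <<'E'
from h import *
t=load('top');s=load('side')
def blob(img,roi,f):
    x0,y0,x1,y1=roi; m=f(img[y0:y1,x0:x1].astype(int)).astype(np.uint8)
    n,l,st,c=cv2.connectedComponentsWithStats(m); 
    return [(np.round(c[i]+[x0,y0],2).tolist(),[int(v) for v in st[i]+[x0,y0,0,0,0]]) for i in range(1,n) if st[i][4]>8]
dark=lambda a:a.max(2)<75
bt=blob(t['bgr'],(204,195,220,210),dark);bs=blob(s['bgr'],(265,198,283,226),dark);print('bulb',bt,bs)
(u,v)=bt[0][0]; print(onz(t,u,v,.165))
print('tri',tri(ray(t,*bt[0][0]),ray(s,*bs[0][0])))
# pads
pale=lambda a:(a.min(2)>140)
print('pads',[(p,onz(t,*p[0],.006)) for p in blob(t['bgr'],(283,228,314,252),pale)])
red=lambda a:(a[...,2]>1.8*a[...,1])&(a[...,2]>100)
print('dish',[(p,onz(t,*p[0],.006)) for p in blob(t['bgr'],(275,215,322,262),lambda a:red(a)|(a.min(2)>150)) if p[1][4]>300])
# rack holes near row
dk=lambda a:a.max(2)<150
for p in blob(t['bgr'],(222,110,332,139),dk): print('hole',p,onz(t,*p[0],.082))
print('mouth est',onz(t,285.15-.5+.12,131.8,.096), tri(ray(t,285.15,131.8),ray(s,223.5,186)))
print(t['bgr'][124:140,278:293].max(2))
x=cv2.resize(s['bgr'][165:215,195:250],(660,600),interpolation=cv2.INTER_CUBIC); y=cv2.resize(t['bgr'][115:145,270:300],(600,600),interpolation=cv2.INTER_CUBIC)
cv2.imwrite('pics/two.png',cv2.resize(np.hstack([x,y]),(800,381)))
E
```

```text
bulb [([210.64, 202.04], [207, 199, 9, 7, 50])] [([272.79, 213.0], [269, 204, 9, 20, 140])]
[ 0.46895206 -0.10662477  0.165     ]
tri (array([ 0.46762529, -0.10640265,  0.16050392]), np.float64(0.0028756626978441897))
pads [(([304.54, 236.07], [299, 230, 12, 13, 127]), array([ 0.39501695, -0.30425952,  0.006     ])), (([291.18, 242.38], [286, 237, 12, 12, 111]), array([ 0.38048865, -0.27364318,  0.006     ]))]
dish [(([297.99, 237.94], [275, 215, 47, 47, 2053]), array([ 0.39067969, -0.28923781,  0.006     ]))]
hole ([227.61, 114.86], [225, 111, 9, 8, 28]) [ 0.65836406 -0.13119059  0.082     ]
hole ([298.68, 112.45], [295, 111, 8, 4, 22]) [ 0.66470721 -0.28440922  0.082     ]
hole ([327.31, 114.61], [324, 111, 7, 8, 36]) [ 0.66043347 -0.34625684  0.082     ]
hole ([242.72, 132.28], [239, 129, 8, 8, 54]) [ 0.62073249 -0.16404976  0.082     ]
hole ([270.72, 132.09], [267, 128, 8, 9, 54]) [ 0.62155166 -0.22426324  0.082     ]
hole ([284.49, 132.58], [281, 129, 8, 8, 45]) [ 0.6206886  -0.25390326  0.082     ]
hole ([298.63, 132.18], [295, 128, 8, 9, 51]) [ 0.62176252 -0.28434939  0.082   
[... 779 characters left out ...]
4 195]
 [194 195 195 178 142 164 128 114 153 175 195 195 195 195 195]
 [194 195 192 153 149 127  95  95  99 138 183 196 195 194 195]
 [195 196 189 123 163 113  98  98  93 104 179 192 196 195 195]
 [195 196 188 105 141 128  98  98 101 133 162 154 197 196 196]
 [195 197 189 105 115 150 117 107 119 156 134 182 197 195 195]
 [195 196 193 148  92 115 148 152 140 116 124 201 196 194 195]
 [195 195 198 190 109 116 107 100  88 102 147 199 195 196 195]
 [194 195 195 197 197 173 151 128 114 141 202 196 195 195 195]
 [195 195 195 195 196 198 199 200 201 198 196 196 195 195 195]
 [195 195 195 195 196 196 196 196 196 196 196 195 194 195 195]
 [196 196 197 197 196 197 197 196 197 196 197 196 197 197 197]]
```

View pics/two.png

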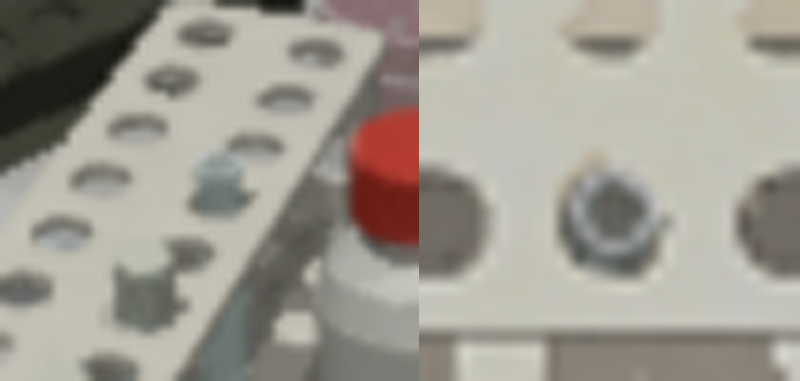

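The right part shows the mouth ring centred at about top pixel (285.0,131.2). That puts the mouth at about (0.621,-0.2545) and the bulb axis at about (0.4685,-0.1065). I'll go up first, then across.

>>> move_arm:
  commands:
    - [0, 0, 0, 0.4, -0.4, -0.6, -0.2]
    - [0, 0, 0, 0.8, -0.8, -1, -0.2]
    - [0, 0, 0, 1, -1, -1, -0.2]
    - [0, 0, 0, 1, -1, -1, -0.2]

```text
clock: 0.6
ee_pos: [0.2415, -0.5032, 0.2987]
orientation: [0.001, 0.991, 0.133, 0.001]
ft_force: [-0.1, -0.5, -0.8]
width: 0.0565
gripper_force: 0.0
```

>>> move_arm:
  commands:
    - [0, 0, 0, 0.4, -0.4, 0, -0.2]
    - [0, 0, 0, 0.8, -0.8, 0, -0.2]
    - [0, 0, 0, 1, -1, 0, -0.2]

```text
clock: 0.98
ee_pos: [0.3094, -0.3815, 0.2959]
orientation: [-0.001, 0.991, 0.13, -0.0]
ft_force: [0.2, -1.1, 0.1]
width: 0.0368
gripper_force: 0.0
```

>>> move_arm:
  commands:
    - [0, 0, 0, 0.4, -0.4, 0, -0.2]
    - [0, 0, 0, 0.8, -0.8, 0, -0.2]
    - [0, 0, 0, 1, -1, 0, -0.2]

```text
clock: 1.35
ee_pos: [0.3805, -0.2593, 0.2962]
orientation: [-0.0, 0.991, 0.13, -0.0]
ft_force: [-0.4, -0.1, 0.1]
width: 0.0366
gripper_force: 0.0
```

>>> move_arm:
  commands:
    - [0, 0, 0, 0.4, -0.4, 0, -0.2]
    - [0, 0, 0, 0.8, -0.8, 0, -0.2]
    - [0, 0, 0, 1, -1, 0, -0.2]
    - [0, 0, 0, 1, -1, 0, -0.2]
    - [0, 0, 0, 1, -1, 0, -0.2]

```text
clock: 1.98
ee_pos: [0.4499, -0.1408, 0.2959]
orientation: [-0.0, 0.992, 0.128, -0.001]
ft_force: [0.3, -0.4, 0.6]
width: 0.0368
gripper_force: 0.0
```

>>> move_arm:
  commands:
    - [0, 0, -0.1, 0.1, -0.1, 0, -0.2]
    - [0, 0, -0.2, 0.2, -0.2, 0, -0.2]
    - [0, 0, -0.3, 0.25, -0.25, 0, -0.2]
    - [0, 0, -0.4, 0.25, -0.25, 0, -0.2]
    - [0, 0, -0.5, 0.25, -0.25, 0, -0.2]
    - [0, 0, -0.6, 0.25, -0.25, 0, -0.2]
    - [0, 0, -0.7, 0.25, -0.25, 0, -0.2]
    - [0, 0, -0.8, 0.25, -0.25, 0, -0.2]
    - [0, 0, -0.9, 0.25, -0.25, 0, -0.2]
    - [0, 0, -1, 0.25, -0.25, 0, -0.2]

```text
clock: 3.22
ee_pos: [0.4677, -0.1111, 0.2961]
orientation: [-0.0, 0.609, 0.793, -0.0]
ft_force: [-0.8, 0.0, -0.6]
width: 0.0365
gripper_force: 0.0
```

>>> move_arm:
  commands:
    - [0, 0, 0, 0, 0, 0, -0.2]
    - [0, 0, 0, 0, 0, 0, -0.2]
    - [0, 0, 0, 0, 0, 0, -0.2]

```text
clock: 3.6
ee_pos: [0.4683, -0.1092, 0.2965]
orientation: [0.0, 0.611, 0.792, -0.0]
ft_force: [0.4, 0.6, -0.1]
width: 0.0367
gripper_force: 0.0
```

```bash
python3 - <<'E'
from h import *
st=manip.read_state(); print(st['joint_positions'].round(3),st['ee_pos'],st['orientation'],st['width'])
from scipy.spatial.transform import Rotation as R
q=st['orientation'];M=R.from_quat([*q[1:],q[0]]).as_matrix();print(M.round(4)); print('need tool',(M.T@(np.array([.4682,-.1065,.144])-st['ee_pos'])).round(4))
s=snap('wrist');cv2.imwrite('pics/w1.png',s['bgr']);print(np.round(s['world_from_camera'],3).tolist())
print(proj(s,[.4682,-.1065,.17]))
E
```

```text
[ 1.136  0.176 -1.066  1.818  0.163  1.242  0.28 ] [ 0.46832311 -0.1092096   0.29649935] [ 3.18163677e-05  6.10934726e-01  7.91680967e-01 -8.26007349e-05] 0.03666795578038222
[[-2.535e-01  9.673e-01 -1.000e-04]
 [ 9.673e-01  2.535e-01 -2.000e-04]
 [-2.000e-04 -1.000e-04 -1.000e+00]]
need tool [0.0027 0.0006 0.1525]
[[0.967, 0.242, 0.077, 0.447], [0.254, -0.922, -0.292, -0.03], [0.001, 0.302, -0.953, 0.484], [0.0, 0.0, 0.0, 1.0]]
[255.17021713 169.34010169]
```

View pics/w1.png

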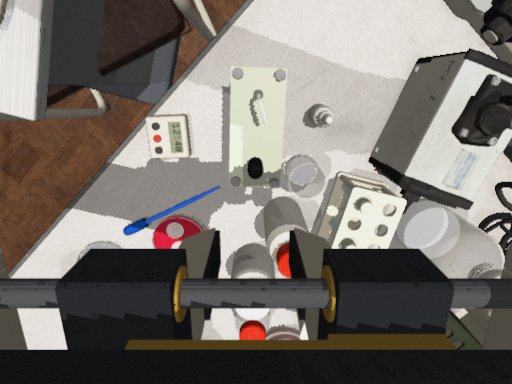

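The wrist view shows the black bulb at (255,168), where I predicted it. The blue pipette at (170,210) is off to the side. I'll go down.

>>> move_arm:
  commands:
    - [0, 0, 0, 0.03, 0, 0.3, -0.2]
    - [0, 0, 0, 0.03, 0, 0.6, -0.2]
    - [0, 0, 0, 0.03, 0, 0.9, -0.2]
    - [0, 0, 0, 0.03, 0, 1.0, -0.2]
    - [0, 0, 0, 0.03, 0, 1.0, -0.2]

```text
clock: 4.28
ee_pos: [0.4677, -0.1056, 0.1965]
orientation: [-0.0, 0.61, 0.792, 0.0]
ft_force: [-0.4, 0.5, -0.3]
width: 0.0368
gripper_force: 0.0
```

>>> move_arm:
  commands:
    - [0, 0, 0, 0, 0, 0.15, -0.2]
    - [0, 0, 0, 0, 0, 0.3, -0.2]
    - [0, 0, 0, 0, 0, 0.4, -0.2]
    - [0, 0, 0, 0, 0, 0.5, -0.2]
    - [0, 0, 0, 0, 0, 0.52, -0.2]
    - [0, 0, 0, 0, 0, 0.52, -0.2]
    - [0, 0, 0, 0, 0, 0.52, -0.2]

```text
clock: 5.15
ee_pos: [0.4681, -0.1059, 0.1449]
orientation: [0.0, 0.61, 0.792, 0.0]
ft_force: [-0.4, 0.4, 0.8]
width: 0.0364
gripper_force: 0.0
```

```bash
python3 - <<'E'
from h import *
a=snap('side')['bgr'][165:275,210:340];b=snap('wrist')['bgr'][60:300,130:390]
cv2.imwrite('pics/g.png',np.hstack([cv2.resize(a,(400,340),interpolation=cv2.INTER_CUBIC),cv2.resize(b,(368,340))]))
print(manip.read_state()['ee_pos'])
E
```

```text
[ 0.46798045 -0.10593141  0.14488484]
```

View pics/g.png

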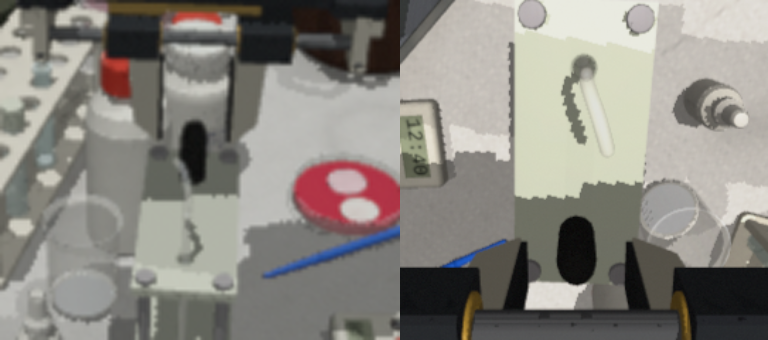

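The bulb sits centred between the fingers, at about (577,250) in the right half. The blue look-alike has toppled on its own and is lying to the side. I'll close, check the grip, then lift.

>>> move_arm:
  commands:
    - [0, 0, 0, 0, 0, 0, -1]
    - [0, 0, 0, 0, 0, 0, -1]
    - [0, 0, 0, 0, 0, 0, -1]
    - [0, 0, 0, 0, 0, 0, -1]
    - [0, 0, 0, 0, 0, 0, -1]
    - [0, 0, 0, 0, 0, 0, -1]
  squeeze: 16

```text
clock: 6.0
ee_pos: [0.4678, -0.1058, 0.1446]
orientation: [0.0, 0.61, 0.792, 0.0]
ft_force: [0.6, -0.9, 0.4]
width: 0.013
gripper_force: 16.0
```

>>> move_arm:
  commands:
    - [0, 0, 0, 0, 0, -0.1, -1]
    - [0, 0, 0, 0, 0, -0.3, -1]
    - [0, 0, 0, 0, 0, -0.5, -1]
    - [0, 0, 0, 0, 0, -0.7, -1]
    - [0, 0, 0, 0, 0, -0.9, -1]
    - [0, 0, 0, 0, 0, -1, -1]

```text
clock: 6.75
ee_pos: [0.4686, -0.1058, 0.2467]
orientation: [0.001, 0.61, 0.792, 0.0]
ft_force: [-0.2, -0.6, 0.7]
width: 0.0007
gripper_force: 0.0
```

>>> move_arm:
  commands:
    - [0, 0, 0, 0, 0, -0.2, -1]
    - [0, 0, 0, 0, 0, -0.4, -1]
    - [0, 0, 0, 0, 0, -0.6, -1]
    - [0, 0, 0, 0, 0, -0.75, -1]
    - [0, 0, 0, 0, 0, -0.75, -1]
    - [0, 0, 0, 0, 0, -0.75, -1]
    - [0, 0, 0, 0, 0, -0.75, -1]

```text
clock: 7.62
ee_pos: [0.4671, -0.1057, 0.3188]
orientation: [-0.001, 0.61, 0.792, -0.0]
ft_force: [-0.2, -0.1, -0.1]
width: 0.0008
gripper_force: 0.0
```

```bash
python3 - <<'E'
from h import *
st=manip.read_state();print(st['ee_pos'],st['orientation'].round(4),st['width'],st['gripper_force'])
t=snap('top');s=snap('side');w=snap('wrist')
e=st['ee_pos']; 
for n,c in (('top',t),('side',s),('wrist',w)): print(n,'tip',proj(c,e-[0,0,.134]),'stemtop',proj(c,e-[0,0,.015]),'blue/dish',proj(c,[.388,-.288,.006]))
u,v=proj(s,e-[0,0,.07]).astype(int)
a=s['bgr'][max(v-60,0):v+60,u-50:u+50]; b=w['bgr'][100:330,130:390]
print(max(v-60,0),u-50)
d=t['bgr'][180:270,220:330]
cv2.imwrite('pics/l.png',np.hstack([cv2.resize(x,(int(x.shape[1]*300/x.shape[0]),300),interpolation=cv2.INTER_CUBIC) for x in (a,b)][:2]))
cv2.imwrite('pics/l2.png',cv2.resize(d,(440,360),interpolation=cv2.INTER_CUBIC))
E
```

```text
[ 0.46713496 -0.10572898  0.31876956] [-7.000e-04  6.099e-01  7.925e-01 -1.000e-04] 0.0008223685393747733 0.0
top tip [208.95270714 202.80005028] stemtop [200.26136703 201.566311  ] blue/dish [297.4487703  239.11288146]
side tip [272.63210938 202.12910812] stemtop [275.24694575 141.15478117] blue/dish [323.42643344 228.05334895]
wrist tip [254.47538545 170.08446699] stemtop [254.6026814  214.15764025] blue/dish [180.78777887 234.24473429]
110 223
```

View pics/l.png

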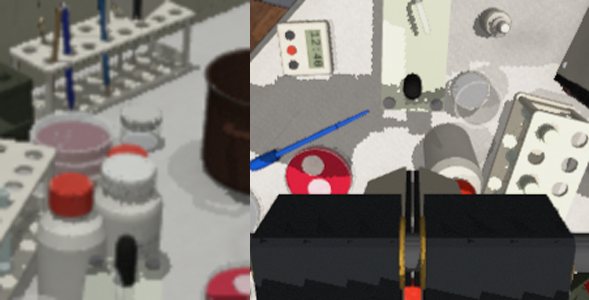

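Slip: the fingers shut to 13 mm and then came off the dome, and the bulb is still in the stand at wrist crop (412,87). I'll remeasure its axis and height using the wrist and side views together.

```bash
python3 - <<'E'
from h import *
w=load('wrist');s=load('side');e=manip.read_state()['ee_pos']
def blob(c,roi):
    x0,y0,x1,y1=roi; m=(c['bgr'][y0:y1,x0:x1].max(2)<60).astype(np.uint8)
    n,l,st,ce=cv2.connectedComponentsWithStats(m); i=1+np.argmax(st[1:,4]); return ce[i]+[x0,y0],st[i]+[x0,y0,0,0,0]
bw,sw=blob(w,(235,145,275,190));bs,ss=blob(s,(262,195,285,228));print(bw,sw,bs,ss)
print('tri centre',tri(ray(w,*bw),ray(s,*bs)))
for z in (.14,.155,.168,.18): print(z,'wrist',proj(w,[.468,-.1058,z]),'side',proj(s,[.468,-.1058,z]))
wg=np.load('last_wrist.npz')
E
```

```text
[254.03652968 165.97260274] [248 156  13  20 219] [273.15       213.35714286] [269 204   9  20 140]
tri centre (array([ 0.46652866, -0.10792258,  0.15874599]), np.float64(0.001379576968123315))
0.14 wrist [255.1642915  160.67755673] side [271.32235312 222.10026205]
0.155 wrist [255.20139882 163.66665293] side [271.59904548 215.5262994 ]
0.168 wrist [255.23603077 166.45635196] side [271.844059   209.70499776]
0.18 wrist [255.27026772 169.21423209] side [272.07465684 204.22619956]
```

The axis is within 2 mm of where I gripped and the bulb is still seated, so the pads only caught the dome. I'll regrip lower, with the fingertips just above the plate.

>>> move_arm:
  commands:
    - [0, 0, 0, -0.015, 0, 0.1, -0.2]
    - [0, 0, 0, -0.015, 0, 0.3, -0.2]
    - [0, 0, 0, -0.015, 0, 0.6, -0.2]
    - [0, 0, 0, -0.015, 0, 0.9, -0.2]
    - [0, 0, 0, -0.015, 0, 1.0, -0.2]
    - [0, 0, 0, -0.015, 0, 1.0, -0.2]

```text
clock: 8.52
ee_pos: [0.4678, -0.107, 0.2191]
orientation: [-0.001, 0.61, 0.793, 0.0]
ft_force: [-0.1, -0.6, 1.0]
width: 0.0367
gripper_force: 0.0
```

>>> move_arm:
  commands:
    - [0, 0, 0, 0, 0, 0.2, -0.2]
    - [0, 0, 0, 0, 0, 0.4, -0.2]
    - [0, 0, 0, 0, 0, 0.6, -0.2]
    - [0, 0, 0, 0, 0, 0.7, -0.2]
    - [0, 0, 0, 0, 0, 0.74, -0.2]
    - [0, 0, 0, 0, 0, 0.76, -0.2]
    - [0, 0, 0, 0, 0, 0.77, -0.2]
    - [0, 0, 0, 0, 0, 0.77, -0.2]
    - [0, 0, 0, 0, 0, 0.77, -0.2]

```text
clock: 9.65
ee_pos: [0.4683, -0.1073, 0.1428]
orientation: [0.0, 0.61, 0.792, 0.0]
ft_force: [0.2, -0.1, 0.5]
width: 0.0364
gripper_force: 0.0
```

>>> move_arm:
  commands:
    - [0, 0, 0, 0, 0, 0, -1]
    - [0, 0, 0, 0, 0, 0, -1]
    - [0, 0, 0, 0, 0, 0, -1]
    - [0, 0, 0, 0, 0, 0, -1]
    - [0, 0, 0, 0, 0, 0, -1]
    - [0, 0, 0, 0, 0, 0, -1]
  squeeze: 12

```text
clock: 10.4
ee_pos: [0.468, -0.1073, 0.1426]
orientation: [0.0, 0.61, 0.792, -0.0]
ft_force: [-1.3, -0.0, 1.2]
width: 0.0146
gripper_force: 12.0
```

At 14.6 mm it's wider than the first grip but still on the dome. I'll open and go about 2.5 mm lower, watching the force.

>>> move_arm:
  commands:
    - [0, 0, 0, 0, 0, 0, -0.3]
    - [0, 0, 0, 0, 0, 0, -0.3]
    - [0, 0, 0, 0, 0, 0.01, -0.3]
    - [0, 0, 0, 0, 0, 0.02, -0.3]
    - [0, 0, 0, 0, 0, 0.025, -0.3]
    - [0, 0, 0, 0, 0, 0.025, -0.3]

```text
clock: 11.15
ee_pos: [0.468, -0.1073, 0.14]
orientation: [-0.0, 0.61, 0.792, -0.0]
ft_force: [0.6, -0.3, -0.4]
width: 0.0322
gripper_force: 0.0
```

>>> move_arm:
  commands:
    - [0, 0, 0, 0, 0, 0, -1]
    - [0, 0, 0, 0, 0, 0, -1]
    - [0, 0, 0, 0, 0, 0, -1]
    - [0, 0, 0, 0, 0, 0, -1]
    - [0, 0, 0, 0, 0, 0, -1]
  squeeze: 14

```text
clock: 11.78
ee_pos: [0.4681, -0.1073, 0.1401]
orientation: [0.0, 0.61, 0.792, 0.0]
ft_force: [0.5, 0.4, 0.2]
width: 0.0151
gripper_force: 14.0
```

There's no plate contact yet, so I'll go another 3 mm down.

>>> move_arm:
  commands:
    - [0, 0, 0, 0, 0, 0, -0.3]
    - [0, 0, 0, 0, 0, 0, -0.3]
    - [0, 0, 0, 0, 0, 0.01, -0.3]
    - [0, 0, 0, 0, 0, 0.02, -0.3]
    - [0, 0, 0, 0, 0, 0.03, -0.3]
    - [0, 0, 0, 0, 0, 0.03, -0.3]

```text
clock: 12.52
ee_pos: [0.468, -0.1072, 0.1369]
orientation: [-0.0, 0.61, 0.792, 0.0]
ft_force: [0.6, -0.1, 0.0]
width: 0.0321
gripper_force: 0.0
```

>>> move_arm:
  commands:
    - [0, 0, 0, 0, 0, 0, -1]
    - [0, 0, 0, 0, 0, 0, -1]
    - [0, 0, 0, 0, 0, 0, -1]
    - [0, 0, 0, 0, 0, 0, -1]
    - [0, 0, 0, 0, 0, 0, -1]
  squeeze: 14

```text
clock: 13.15
ee_pos: [0.4681, -0.1073, 0.1371]
orientation: [0.0, 0.61, 0.792, -0.0]
ft_force: [-0.2, -0.4, 0.1]
width: 0.0151
gripper_force: 14.0
```

The width is unchanged at 15.1 mm, so the pads are on the straight sides. I'll lift smoothly.

>>> move_arm:
  commands:
    - [0, 0, 0, 0, 0, -0.03, -1]
    - [0, 0, 0, 0, 0, -0.1, -1]
    - [0, 0, 0, 0, 0, -0.2, -1]
    - [0, 0, 0, 0, 0, -0.35, -1]
    - [0, 0, 0, 0, 0, -0.5, -1]
    - [0, 0, 0, 0, 0, -0.65, -1]
    - [0, 0, 0, 0, 0, -0.8, -1]
    - [0, 0, 0, 0, 0, -0.95, -1]
    - [0, 0, 0, 0, 0, -1, -1]

```text
clock: 14.28
ee_pos: [0.4687, -0.1074, 0.2383]
orientation: [0.001, 0.61, 0.792, 0.0]
ft_force: [-0.2, -1.2, -0.8]
width: 0.0151
gripper_force: 14.0
```

>>> move_arm:
  commands:
    - [0, 0, 0, 0, 0, -0.15, -1]
    - [0, 0, 0, 0, 0, -0.3, -1]
    - [0, 0, 0, 0, 0, -0.45, -1]
    - [0, 0, 0, 0, 0, -0.6, -1]
    - [0, 0, 0, 0, 0, -0.75, -1]
    - [0, 0, 0, 0, 0, -0.8, -1]
    - [0, 0, 0, 0, 0, -0.8, -1]
    - [0, 0, 0, 0, 0, -0.8, -1]
    - [0, 0, 0, 0, 0, -0.8, -1]

```text
clock: 15.4
ee_pos: [0.4677, -0.1072, 0.3165]
orientation: [-0.0, 0.61, 0.792, -0.0]
ft_force: [0.3, -0.3, -0.5]
width: 0.0149
gripper_force: 14.0
```

>>> move_arm:
  commands:
    - [0, 0, 0, -0.1, 0.06, 0, -1]
    - [0, 0, 0, -0.25, 0.15, 0, -1]
    - [0, 0, 0, -0.45, 0.28, 0, -1]
    - [0, 0, 0, -0.65, 0.4, 0, -1]
    - [0, 0, 0, -0.85, 0.52, 0, -1]
    - [0, 0, 0, -0.9, 0.55, 0, -1]

```text
clock: 16.15
ee_pos: [0.545, -0.1818, 0.3159]
orientation: [-0.001, 0.611, 0.792, 0.0]
ft_force: [-0.1, 0.8, 0.1]
width: 0.015
gripper_force: 14.0
```

>>> move_arm:
  commands:
    - [0, 0, 0, -0.15, 0.09, 0, -1]
    - [0, 0, 0, -0.35, 0.21, 0, -1]
    - [0, 0, 0, -0.55, 0.34, 0, -1]
    - [0, 0, 0, -0.75, 0.46, 0.0, -1]
    - [0, 0, 0, -0.88, 0.54, 0.1, -1]
    - [0, 0, 0, -0.91, 0.56, 0.3, -1]
    - [0, 0, 0, -0.91, 0.56, 0.45, -1]
    - [0, 0, 0, -0.91, 0.56, 0.5, -1]
    - [0, 0, 0, -0.91, 0.56, 0.5, -1]
    - [0, 0, 0, -0.91, 0.56, 0.5, -1]

```text
clock: 17.4
ee_pos: [0.622, -0.2537, 0.2679]
orientation: [0.001, 0.61, 0.792, 0.0]
ft_force: [-0.5, 0.4, -0.6]
width: 0.0152
gripper_force: 14.0
```

```bash
python3 - <<'E'
from h import *
st=manip.read_state();e=st['ee_pos'];print(e,st['orientation'].round(4),st['width'],st['clock'])
s=snap('side');w=snap('wrist');t=snap('top')
for n,c in (('s',s),('w',w),('t',t)): print(n,'tip',proj(c,e-[0,0,.127]),'mouth',proj(c,[.621,-.2545,.096]))
def cr(c):
    u,v=((proj(c,e-[0,0,.127])+proj(c,[.621,-.2545,.096]))/2).astype(int); x0,y0=max(u-30,0),max(v-40,0); print(x0,y0)
    return cv2.resize(c['bgr'][y0:y0+90,x0:x0+60],(400,600),interpolation=cv2.INTER_CUBIC)
cv2.imwrite('pics/m.png',np.hstack([cr(s),cr(w)]))
E
```

```text
[ 0.62196475 -0.25369453  0.26790793] [6.000e-04 6.099e-01 7.925e-01 2.000e-04] 0.01519159850017403 17.4
s tip [221.10293305 168.84502095] mouth [222.35567929 185.93974486]
w tip [254.36694245 171.57655514] mouth [253.26091803 161.93437764]
t tip [285.80805259 126.90219884] mouth [285.09315846 131.29240746]
191 137
223 126
```

View pics/m.png

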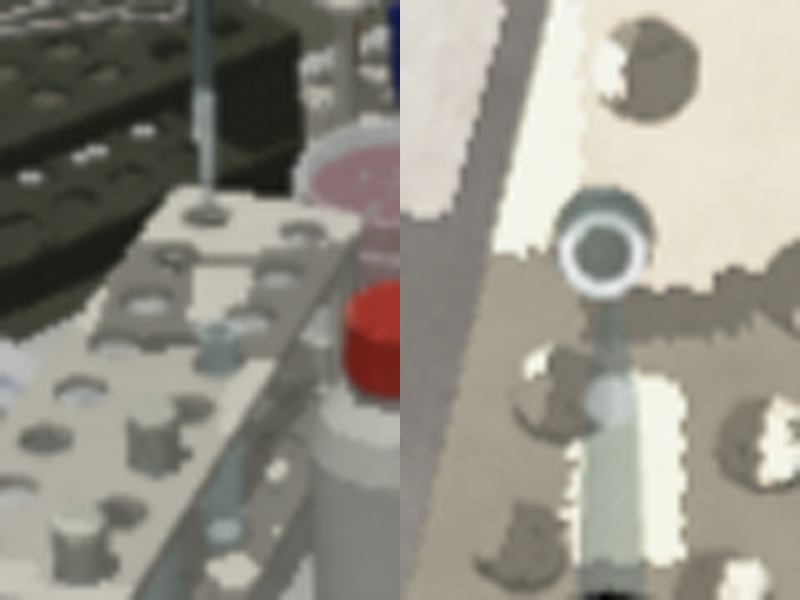

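The side crop shows the pipette tip at (208,213), just above and level with the mouth ring at (220,330). The wrist crop shows the ring at (603,248), with the stem pointing at it from (611,305). Comparing the two in the same images puts the mouth at about (0.6206,-0.2552), so I'll correct by about 2 mm and go down slowly.

>>> move_arm:
  commands:
    - [0, 0, 0, -0.011, -0.017, 0, -1]
    - [0, 0, 0, -0.011, -0.017, 0.1, -1]
    - [0, 0, 0, -0.011, -0.017, 0.2, -1]
    - [0, 0, 0, -0.011, -0.017, 0.3, -1]
    - [0, 0, 0, -0.011, -0.017, 0.38, -1]
    - [0, 0, 0, -0.011, -0.017, 0.4, -1]
    - [0, 0, 0, -0.011, -0.017, 0.4, -1]
    - [0, 0, 0, -0.011, -0.017, 0.4, -1]

```text
clock: 18.55
ee_pos: [0.6206, -0.2553, 0.2275]
orientation: [0.0, 0.61, 0.792, 0.0]
ft_force: [0.1, -0.2, -0.0]
width: 0.015
gripper_force: 14.0
```

>>> move_arm:
  commands:
    - [0, 0, 0, 0, 0, 0.03, -1]
    - [0, 0, 0, 0, 0, 0.06, -1]
    - [0, 0, 0, 0, 0, 0.09, -1]
    - [0, 0, 0, 0, 0, 0.12, -1]
    - [0, 0, 0, 0, 0, 0.15, -1]
    - [0, 0, 0, 0, 0, 0.18, -1]
    - [0, 0, 0, 0, 0, 0.2, -1]
    - [0, 0, 0, 0, 0, 0.2, -1]

```text
clock: 19.55
ee_pos: [0.6202, -0.2553, 0.2068]
orientation: [-0.0, 0.61, 0.792, -0.0]
ft_force: [0.4, -0.0, -0.4]
width: 0.0153
gripper_force: 14.0
```

```bash
python3 - <<'E'
from h import *
st=manip.read_state();e=st['ee_pos'];print(e,st['ft_force'],st['ft_torque'],st['width'],st['clock'])
s=snap('side');w=snap('wrist')
for n,c in (('s',s),('w',w)): print(n,'tip',proj(c,e-[0,0,.127]),'mouth',proj(c,[.6206,-.2552,.096]),'stem at mouth',proj(c,[e[0],e[1],.096]))
def cr(c):
    u,v=proj(c,[.6206,-.2552,.096]).astype(int); x0,y0=u-20,v-30; print(x0,y0)
    return cv2.resize(c['bgr'][y0:y0+60,x0:x0+40],(400,600),interpolation=cv2.INTER_CUBIC)
cv2.imwrite('pics/n.png',np.hstack([cr(s),cr(w)]))
E
```

```text
[ 0.62023626 -0.25532137  0.20683172] [ 0.38989507 -0.01446361 -0.42830414] [ 0.01731836 -0.16961195 -0.03110312] 0.015279461199770009 19.55
s tip [223.04400931 191.76975803] mouth [222.63242696 185.80858692] stem at mouth [222.80291782 185.80779594]
w tip [254.47752846 171.74001471] mouth [254.90828467 176.02948194] stem at mouth [254.50246651 176.0543157 ]
202 155
234 146
```

View pics/n.png

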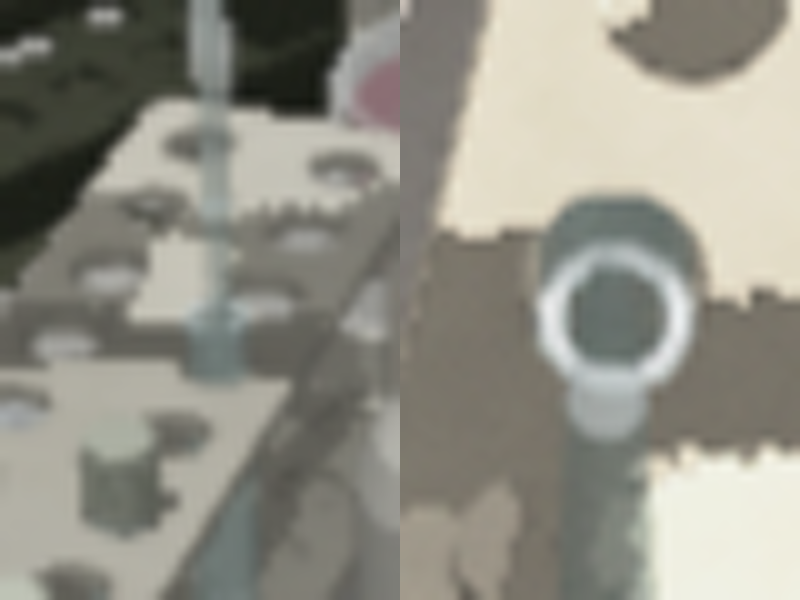

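The tip is inside the ring: side crop mouth at (217,325) with the stem at (216,300), and wrist crop ring at (615,315) with the stem at (606,410). No contact force. I'll nudge 0.5 mm in +x and continue down.

>>> move_arm:
  commands:
    - [0, 0, 0, -0.002, 0.005, 0.03, -1]
    - [0, 0, 0, -0.002, 0.005, 0.07, -1]
    - [0, 0, 0, -0.002, 0.005, 0.11, -1]
    - [0, 0, 0, -0.002, 0.005, 0.15, -1]
    - [0, 0, 0, -0.002, 0.005, 0.19, -1]
    - [0, 0, 0, -0.002, 0.005, 0.23, -1]
    - [0, 0, 0, -0.002, 0.005, 0.27, -1]
    - [0, 0, 0, -0.002, 0.005, 0.3, -1]

```text
clock: 20.65
ee_pos: [0.6208, -0.2553, 0.1767]
orientation: [-0.0, 0.61, 0.792, -0.0]
ft_force: [0.4, 0.1, -0.9]
width: 0.015
gripper_force: 14.0
```

```bash
python3 -c "
from h import *
st=manip.read_state();print(st['ee_pos'],st['ft_force'],st['ft_torque'],st['width'])"
```

```text
[ 0.62082378 -0.25534922  0.17673403] [ 0.36284269  0.07023626 -0.94995725] [-0.01265777 -0.14336414 -0.0192721 ] 0.014964919735347608
```

No contact. On down to TCP z of about 0.142, with a short hold there.

>>> move_arm:
  commands:
    - [0, 0, 0, 0, 0, 0.05, -1]
    - [0, 0, 0, 0, 0, 0.1, -1]
    - [0, 0, 0, 0, 0, 0.15, -1]
    - [0, 0, 0, 0, 0, 0.2, -1]
    - [0, 0, 0, 0, 0, 0.25, -1]
    - [0, 0, 0, 0, 0, 0.29, -1]
    - [0, 0, 0, 0, 0, 0.32, -1]
    - [0, 0, 0, 0, 0, 0.34, -1]
    - [0, 0, 0, 0, 0, 0.35, -1]
    - [0, 0, 0, 0, 0, 0.35, -1]

```text
clock: 21.9
ee_pos: [0.6209, -0.2554, 0.1421]
orientation: [0.0, 0.61, 0.792, 0.0]
ft_force: [-0.3, -0.2, -0.0]
width: 0.0147
gripper_force: 14.0
```

>>> move_arm:
  commands:
    - [0, 0, 0, 0, 0, 0, -1]
    - [0, 0, 0, 0, 0, 0, -1]
    - [0, 0, 0, 0, 0, 0, -1]

```text
clock: 22.28
ee_pos: [0.6209, -0.2554, 0.1421]
orientation: [0.0, 0.61, 0.792, 0.0]
ft_force: [0.8, -0.9, -0.5]
width: 0.0153
gripper_force: 14.0
```

```bash
python3 - <<'E'
from h import *
st=manip.read_state();e=st['ee_pos'];print(e,st['ft_force'],st['ft_torque'],st['width'])
# bulb underside height check in side view: dark column near axis
s=snap('side'); 
for z in (.1555-.0085,.1465,.14): print(z,proj(s,[e[0],e[1],z]))
u,v=proj(s,[e[0],e[1],e[2]]).round().astype(int); print(u,v)
for r in range(v-12,v+16): print(r,s['bgr'][r,u-5:u+6].max(1))
E
```

```text
[ 0.62092498 -0.25542539  0.14213763] [ 0.77754624 -0.85395813 -0.47327586] [-0.01842126 -0.09185593  0.02627799] 0.015337127324072703
0.147 [221.73125786 166.12865618]
0.1465 [221.73936597 166.32700097]
0.14 [221.8443059 168.8940944]
222 168
156 [56 28 17 17 16 17 15 15 26 65 98]
157 [65 57 27 16 14 16 18 16 25 64 97]
158 [71 83 37 15 15 16 16 17 26 63 92]
159 [60 63 29 16 15 15 16 15 23 54 61]
160 [63 61 28 16 15 16 15 14 23 58 59]
161 [62 60 27 18 16 17 16 16 22 56 53]
162 [64 62 31 17 14 16 16 15 20 45 38]
163 [65 65 46 22 14 16 16 16 28 72 43]
164 [78 89 58 25 16 16 15 15 21 48 35]
165 [141 169  98  33  15  15  15  14  22  50  73]
166 [188 191 113  38  16  14  15  15  38 112 168]
167 [199 193 130  51  17  16  15  17  43 118 188]
168 [197 176 112  58  33  37  35  40  99 175 195]
169 [193 149 106  94  80  98  96  98 147 191 199]
170 [195 167 135 118 109 132 134 145 182 197 199]
171 [199 193 187 173 156 153 152 162 192 197 198]
172 [196 197 196 193 175 162 158 166 194 198 198]
173 [163 176 181 190 182 164 158 166 193 197 197]
174 [129 131 134 152 175 163 158 166 193 197 198]
175 [130 116 116 129 161 161 159 161 193 197 198]
176 [ 98 109 122 150 173 162 157 157 189 194 197]
177 [125 144 162 184 177 145 135 130 147 156 185]
178 [177 182 156 185 154 132 126 120 127 131 144]
179 [146 148 136 148 134 130 126 120 125 127 127]
180 [135 139 139 132 129 129 126 120 126 126 127]
181 [179 187 185 149 130 129 127 121 124 125 125]
182 [191 198 197 184 140 129 127 120 117 114 117]
183 [196 197 192 158 133 131 129 119 107 109 113]
```

Tip is at about z 0.015, or 5 mm above the vial floor. I'll go 1 mm lower for margin, hold, then lift straight out.

>>> move_arm:
  commands:
    - [0, 0, 0, 0, 0, 0.01, -1]
    - [0, 0, 0, 0, 0, 0.01, -1]
    - [0, 0, 0, 0, 0, 0.01, -1]
    - [0, 0, 0, 0, 0, 0.01, -1]

```text
clock: 22.82
ee_pos: [0.6209, -0.2554, 0.141]
orientation: [0.0, 0.61, 0.792, 0.0]
ft_force: [0.3, 0.7, -0.4]
width: 0.0151
gripper_force: 14.0
```

>>> move_arm:
  commands:
    - [0, 0, 0, 0, 0, -0.05, -1]
    - [0, 0, 0, 0, 0, -0.13, -1]
    - [0, 0, 0, 0, 0, -0.23, -1]
    - [0, 0, 0, 0, 0, -0.34, -1]
    - [0, 0, 0, 0, 0, -0.46, -1]
    - [0, 0, 0, 0, 0, -0.58, -1]
    - [0, 0, 0, 0, 0, -0.7, -1]
    - [0, 0, 0, 0, 0, -0.82, -1]
    - [0, 0, 0, 0, 0, -0.94, -1]
    - [0, 0, 0, 0, 0, -1, -1]

```text
clock: 24.08
ee_pos: [0.6212, -0.2554, 0.2421]
orientation: [0.0, 0.61, 0.792, 0.0]
ft_force: [0.3, 0.6, -1.4]
width: 0.0151
gripper_force: 14.0
```

>>> move_arm:
  commands:
    - [0, 0, 0, 0, 0, -0.2, -1]
    - [0, 0, 0, 0, 0, -0.4, -1]
    - [0, 0, 0, 0, 0, -0.6, -1]
    - [0, 0, 0, 0, 0, -0.75, -1]
    - [0, 0, 0, 0, 0, -0.8, -1]
    - [0, 0, 0, 0, 0, -0.8, -1]
    - [0, 0, 0, 0, 0, -0.8, -1]

```text
clock: 24.95
ee_pos: [0.6204, -0.2554, 0.3201]
orientation: [-0.001, 0.61, 0.792, -0.0]
ft_force: [-0.3, 0.2, -1.0]
width: 0.015
gripper_force: 14.0
```

```bash
python3 - <<'E'
from h import *
st=manip.read_state();e=st['ee_pos'];print(e,st['orientation'].round(4),st['width'])
s=snap('side');t=snap('top')
def pads(c,z):
    u,v=proj(c,[.388,-.289,.006]).astype(int);x0,y0=u-24,v-24
    a=c['bgr'][y0:y0+48,x0:x0+48].astype(int)
    red=((a[...,2]>1.8*a[...,1])&(a[...,2]>90)).astype(np.uint8)
    n,l,st_,ce=cv2.connectedComponentsWithStats(red);i=1+np.argmax(st_[1:,4]);h=cv2.convexHull(np.argwhere(l==i)[:,::-1].astype(np.int32))
    m=np.zeros_like(red);cv2.fillConvexPoly(m,h,1);m&=1-red;m=cv2.erode(m,np.ones((3,3)))
    n,l,st_,ce=cv2.connectedComponentsWithStats(m)
    print('dish',onz(c,*(h[:,0].min(0)+h[:,0].max(0))/2+[x0,y0],.008))
    return [(ce[k]+[x0,y0],st_[k][4],onz(c,*(ce[k]+[x0,y0]),z).round(4)) for k in range(1,n) if st_[k][4]>10]
for n,c in(('t',t),('s',s)): print(n,pads(c,.006))
E
```

```text
[ 0.62039898 -0.25542754  0.32012345] [-7.000e-04  6.099e-01  7.924e-01 -3.000e-04] 0.01497479415261402Traceback (most recent call last):
  File "<stdin>", line 13, in <module>
  File "<stdin>", line 8, in pads
    return _wrapfunc(a, 'argmax', axis=axis, out=out, **kwds)
    return bound(*args, **kwds)
ValueError: attempt to get argmax of an empty sequence
```

>>> move_arm:
  commands:
    - [0, 0, 0, 0.02, -0.1, 0, -1]
    - [0, 0, 0, 0.05, -0.25, 0, -1]
    - [0, 0, 0, 0.08, -0.45, 0, -1]
    - [0, 0, 0, 0.11, -0.65, 0, -1]
    - [0, 0, 0, 0.14, -0.8, 0, -1]

```text
clock: 25.68
ee_pos: [0.5385, -0.2627, 0.3209]
orientation: [-0.0, 0.61, 0.792, -0.0]
ft_force: [-0.2, -0.5, 0.2]
width: 0.0152
gripper_force: 14.0
```

>>> move_arm:
  commands:
    - [0, 0, 0, 0.03, -0.2, 0, -1]
    - [0, 0, 0, 0.07, -0.4, 0, -1]
    - [0, 0, 0, 0.1, -0.6, 0, -1]
    - [0, 0, 0, 0.14, -0.8, 0, -1]

```text
clock: 26.18
ee_pos: [0.458, -0.2693, 0.3209]
orientation: [0.0, 0.61, 0.792, -0.0]
ft_force: [0.7, -0.0, -0.5]
width: 0.0151
gripper_force: 14.0
```

>>> move_arm:
  commands:
    - [0, 0, 0, 0.03, -0.2, 0, -1]
    - [0, 0, 0, 0.07, -0.4, 0, -1]
    - [0, 0, 0, 0.1, -0.6, 0, -1]
    - [0, 0, 0, 0.13, -0.72, 0, -1]
    - [0, 0, 0, 0.145, -0.775, 0, -1]
    - [0, 0, 0, 0.145, -0.775, 0, -1]
    - [0, 0, 0, 0.145, -0.775, 0, -1]
    - [0, 0, 0, 0.145, -0.775, 0, -1]

```text
clock: 27.18
ee_pos: [0.3809, -0.2748, 0.321]
orientation: [0.0, 0.61, 0.793, 0.0]
ft_force: [0.1, 0.8, -0.1]
width: 0.0154
gripper_force: 14.0
```

```bash
cat >> h.py <<'E'
def pads(c,z=.006):
    u,v=proj(c,[.388,-.289,.006]).astype(int);x0,y0=u-40,v-40
    a=c['bgr'][y0:y0+80,x0:x0+80].astype(int)
    red=((a[...,2]>1.8*a[...,1])&(a[...,2]>70)&(a[...,1]<110)).astype(np.uint8)
    n,l,st,ce=cv2.connectedComponentsWithStats(red)
    if n<2: return 'no red'
    i=1+np.argmax(st[1:,4]);h=cv2.convexHull(np.argwhere(l==i)[:,::-1].astype(np.int32))
    m=np.zeros_like(red);cv2.fillConvexPoly(m,h,1);m&=1-red;m=cv2.erode(m,np.ones((3,3)))
    n,l,st,ce=cv2.connectedComponentsWithStats(m)
    (lo,hi)=h[:,0].min(0),h[:,0].max(0)
    return 'dish',(lo+[x0,y0],hi+[x0,y0],onz(c,*((lo+hi)/2+[x0,y0]),.008).round(4)),[((ce[k]+[x0,y0]).round(1),int(st[k][4]),onz(c,*(ce[k]+[x0,y0]),z).round(4)) for k in range(1,n) if st[k][4]>10]
E
python3 - <<'E'
from h import *
st=manip.read_state();e=st['ee_pos'];print(e,st['orientation'].round(4),st['width'],st['clock'])
for n in('top','side','wrist'):
    c=snap(n); print(n,pads(c)); print('  tip',proj(c,e-[0,0,.127]),'aim',proj(c,[.3797,-.2745,.006]))
E
```

```text
[ 0.38089991 -0.27481563  0.32099796] [0.000e+00 6.096e-01 7.927e-01 3.000e-04] 0.015378918752525098 27.175
top ('dish', (array([287, 220]), array([315, 238]), array([ 0.4112, -0.296 ,  0.008 ])), [(array([304. , 233.2]), 40, array([ 0.4015, -0.3031,  0.006 ]))])
  tip [298.19289596 249.30821213] aim [291.55321    242.72812662]
side ('dish', (array([306, 217]), array([340, 238]), array([ 0.3891, -0.2872,  0.008 ])), [(array([322.3, 223.4]), 48, array([ 0.3933, -0.3045,  0.006 ])), (array([326.5, 233. ]), 58, array([ 0.3783, -0.2723,  0.006 ]))])
  tip [335.66275016 160.00534999] aim [326.09020969 232.29697612]
wrist ('dish', (array([231, 126]), array([284, 178]), array([ 0.3899, -0.2896,  0.008 ])), [(array([253.7, 141.4]), 206, array([ 0.38  , -0.2756,  0.006 ])), (array([257.6, 163.1]), 223, array([ 0.3947, -0.307 ,  0.006 ]))])
  tip [254.65281995 171.85119636] aim [253.65877179 140.66714033]
```

All views agree on the left pad at about (0.3797,-0.2743). I'll lower in two stages and check the tip height before the last one.

>>> move_arm:
  commands:
    - [0, 0, 0, 0.008, -0.01, 0.1, -1]
    - [0, 0, 0, 0.008, -0.01, 0.25, -1]
    - [0, 0, 0, 0.008, -0.01, 0.4, -1]
    - [0, 0, 0, 0.008, -0.01, 0.55, -1]
    - [0, 0, 0, 0.008, -0.01, 0.7, -1]
    - [0, 0, 0, 0.008, -0.01, 0.85, -1]
    - [0, 0, 0, 0.008, -0.01, 0.97, -1]
    - [0, 0, 0, 0.008, -0.01, 1, -1]

```text
clock: 28.32
ee_pos: [0.3789, -0.2743, 0.2201]
orientation: [-0.001, 0.61, 0.793, 0.0]
ft_force: [-0.4, 0.0, -0.9]
width: 0.0151
gripper_force: 14.0
```

>>> move_arm:
  commands:
    - [0, 0, 0, 0, 0, 0.1, -1]
    - [0, 0, 0, 0, 0, 0.25, -1]
    - [0, 0, 0, 0, 0, 0.4, -1]
    - [0, 0, 0, 0, 0, 0.53, -1]
    - [0, 0, 0, 0, 0, 0.6, -1]
    - [0, 0, 0, 0, 0, 0.6, -1]
    - [0, 0, 0, 0, 0, 0.6, -1]

```text
clock: 29.2
ee_pos: [0.3796, -0.2747, 0.1614]
orientation: [0.0, 0.61, 0.792, 0.0]
ft_force: [0.4, 0.3, 0.8]
width: 0.015
gripper_force: 14.0
```

```bash
python3 - <<'E'
from h import *
st=manip.read_state();e=st['ee_pos'];print(e,st['orientation'].round(4),st['width'],st['clock'])
s=snap('side')
for z in (.13,.127): print('tip',proj(s,e-[0,0,z]))
print('aim',proj(s,[.3797,-.2743,.006]),'bulb bottom',proj(s,e-[0,0,.127-.13]),pads(s))
u,v=proj(s,e-[0,0,.127]).round().astype(int)
for r in range(v-6,v+10): print(r,u-6,' '.join('%3d/%3d'%(p[2],p[1]) for p in s['bgr'][r,u-6:u+7]))
u,v=proj(s,e+[0,0,.003]).round().astype(int)
print('bulb'); 
for r in range(v-6,v+8): print(r,u-5,s['bgr'][r,u-5:u+6].max(1))
E
```

```text
[ 0.37960938 -0.27471621  0.16138209] [4.000e-04 6.099e-01 7.925e-01 0.000e+00] 0.014989441916190512 29.2
tip [327.37777006 223.48594495]
tip [327.5260742  222.43227905]
aim [326.07648182 232.35023114] bulb bottom [334.52648016 172.69604647] ('dish', (array([306, 217]), array([327, 237]), array([ 0.4037, -0.2844,  0.008 ])), [(array([321.5, 223.2]), 41, array([ 0.3953, -0.3047,  0.006 ]))])
216 322 149/137 154/151 141/134 134/129 123/121 120/119 118/122 121/127 120/124 131/131 133/134 126/126 121/121
217 322 161/ 82 138/ 88 155/ 79 144/ 81 112/ 78 113/100 114/112 118/121 117/119 124/124 125/126 118/118 126/126
218 322 169/ 54 164/ 55 168/ 52 162/ 53 118/ 42 108/ 57 109/ 82 111/ 99 106/ 88 119/108 120/117 120/118 122/121
219 322 171/ 87 175/ 91 175/ 81 169/ 69 122/ 39 108/ 41 108/ 78 108/ 82 106/ 53 110/ 62 109/ 78 116/102 119/115
220 322 189/159 192/162 192/159 184/139 130/ 77 109/ 47 112/ 82 107/ 71 106/ 39 106/ 32 106/ 40 108/ 57 105/ 75
221 322 195/172 196/173 196/173 190/164 139/113 114/ 74 113/ 87 106/ 67 107/ 36 106/ 27 106/ 27 106/ 30 105/ 37
222 322 197/175 197/175 197/175 19
[... 992 characters left out ...]
3/167 173/167 174/167 174/168 170/164 121/115 104/ 99 102/ 96  98/ 86  94/ 56 106/ 33 107/ 28
bulb
167 330 [38 36 27 18 15 15 15 16 14 15 26]
168 330 [35 34 23 17 16 16 15 15 17 16 27]
169 330 [37 36 22 13 16 14 17 16 14 16 30]
170 330 [37 35 19 14 15 15 16 16 14 19 33]
171 330 [37 35 17 13 15 16 16 17 15 21 32]
172 330 [36 31 17 14 15 15 15 16 16 20 31]
173 330 [37 34 18 14 16 14 16 15 16 24 33]
174 330 [36 36 26 22 24 24 22 18 18 28 32]
175 330 [36 35 32 40 61 63 48 29 30 33 34]
176 330 [37 37 35 52 79 82 72 41 35 35 35]
177 330 [37 36 36 60 84 84 68 41 35 33 34]
178 330 [36 36 38 65 85 83 62 41 34 33 35]
179 330 [36 35 39 76 86 81 56 38 34 34 33]
180 330 [36 36 42 80 87 80 49 36 34 34 34]
```

The bulb underside and tip match the predictions, so there was no slip and the tip is at z≈0.034. Final 17 mm down.

>>> move_arm:
  commands:
    - [0, 0, 0, 0, 0, 0.03, -1]
    - [0, 0, 0, 0, 0, 0.07, -1]
    - [0, 0, 0, 0, 0, 0.11, -1]
    - [0, 0, 0, 0, 0, 0.145, -1]
    - [0, 0, 0, 0, 0, 0.165, -1]
    - [0, 0, 0, 0, 0, 0.17, -1]
    - [0, 0, 0, 0, 0, 0.17, -1]
    - [0, 0, 0, 0, 0, 0.17, -1]
    - [0, 0, 0, 0, 0, 0.17, -1]

```text
clock: 30.38
ee_pos: [0.3793, -0.2747, 0.1441]
orientation: [0.0, 0.61, 0.792, -0.0]
ft_force: [0.0, -1.3, -0.3]
width: 0.0151
gripper_force: 14.0
```

```bash
python3 - <<'E'
from h import *
st=manip.read_state();e=st['ee_pos'];print(e,st['ft_force'],st['width'])
s=snap('side');print('tip',proj(s,e-[0,0,.127]),'aim',proj(s,[.3797,-.2743,.006]))
u,v=proj(s,e-[0,0,.127]).round().astype(int)
for r in range(v-8,v+8): print(r,u-6,s['bgr'][r,u-6:u+7,1])
w=snap('wrist');print(pads(w))
E
```

```text
[ 0.37929044 -0.2746619   0.14413629] [ 0.00769853 -1.32573538 -0.34133951] 0.015094885385368668
tip [326.81754884 228.47805562] aim [326.07648182 232.35023114]
220 321 [156 159 161 156 101  60  47  82  82  51  35  40  56]
221 321 [171 172 173 169 119  98  76  84  80  45  29  29  30]
222 321 [174 175 175 171 130 108  97  96  80  42  29  27  28]
223 321 [176 176 176 175 161 121 107 107  74  38  28  27  28]
224 321 [176 176 177 175 145 117 111 112  71  36  27  29  27]
225 321 [176 177 178 177 167 124 110 106  60  31  28  28  28]
226 321 [172 171 171 171 167 119  97  88  49  28  28  27  28]
227 321 [103 106 110 107 102  71  75  76  38  23  21  22  23]
228 321 [40 43 55 52 67 51 68 67 35 23 21 21 22]
229 321 [ 39  56  89  94 138 100  92  81  49  34  25  20  21]
230 321 [ 60  85  98 100 115 101  98  95  86  78  50  28  23]
231 321 [ 99 109 111 111 112 110 101  99  98  96  85  54  26]
232 321 [156 165 165 164 164 159 112  99  99 100  96  84  40]
233 321 [160 173 174 173 172 168 123 110 111 113 111 101  48]
234 321 [114 162 170 171 172 173 166 165 167 168 163 135  68]
235 321 [ 64 103 146 166 169 171 170 171 170 169 145  98  56]
('dish', (array([221, 147]), array([298, 223]), array([ 0.3884, -0.2892,  0.008 ])), [(array([257.6, 188.2]), 1112, array([ 0.3876, -0.2936,  0.006 ]))])
```

```bash
python3 -c "
from h import *
print(hand_in())"
```

```text
the job is handed in; nothing more can be done
None
```

I've handed the job in: the pipette was lowered close to the vial's bottom and is now held upright with its tip about 11 mm above the left pad. The judge's result wasn't shown. The first grip slipped off the bulb's dome, so I gripped again lower, and the blue look-alike fell over during the run.

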